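# Sleeve and flanged collar onto a leaning stub axle

## Robot

A 6-joint arm with a two-finger parallel gripper is mounted at the origin on the work surface. World frame = base frame: x ahead of the robot, y to its left, z up, the work surface at z = 0. Lengths are in m, angles in rad, forces in N, time in s.
With the tool pointing down it reaches from about 0.4 to 0.825 m from the base axis. Payload 7 kg.
Tool frame: the origin (TCP) lies at the centre of the arm's flange, where the gripper is bolted on; the fingertips stand 178 mm ahead of it and the grasp point (between the pads) lies 159 mm ahead of it; z points along the fingers, y is the direction in which the jaws open and shut (so a half turn about z gives the same grasp; the last joint's range is limited). The gripper opens to 88 mm and grips with 3 to 60 N. Pads are 19 mm wide; open, the fingers measure 130 mm over their backs; the gripper's body (78 mm by 193 mm) begins 47 mm behind the grasp point.
Start: joints at [1.461, 0.359, 0.012, 0, -1.224, -0.288], TCP at [0.261, 0.622, 0.405] pointing down, gripper open.
Joint ranges: [-3.07, 3.07], [-1.43, 2.12], [-1.02, 1.25], [-3.03, 1.67], [-3.05, -0], [-3.03, 3.03]. Speed limits (rad/s): [2.39, 2.39, 3.01, 3.14, 3.14, 3.14].

## Interface

Orientations are given as [roll, pitch, yaw] about the fixed x, y, z axes, in that order (R = Rz(yaw) Ry(pitch) Rx(roll)).
In Python, from station import * gives the robot as it stands.
- The arm moves only by the tool send_rows, never from a script. Its argument "motion" is a list of rows, each an object with "offset": the shift along the tool's x, y, z in cm, a list of three; "turn": the turn about the tool's z in degrees. In form: [{"offset": [x, y, z], "turn": turn}, ...]. A call has 1 to 8 rows; each row is the pose to reach, as a shift and turn from the pose commanded when the call began, along the tool's axes at that moment; what a row does not reach only later rows make up. A row lasts 1/10 s, in which the tool goes at most 50 mm and 8.59 degrees, less where a joint would pass 70% of its speed; a pose out of reach is approached as far as the arm can. A call with a gripper value outside its range is refused whole. "hand" is the opening, from -1 (shut) to 1 (fully open), set as the call begins (left out, the last holds). The fingers move at their own pace and stop on an object; "squeeze" is the grip in N (left out, the last holds). Time passes only in rows, so rows that repeat a pose let the fingers close. It gives the time, the measured TCP pose, the force and the opening at its end, in the units of the state.
- get_state(): the state, without advancing time (a new reading comes with each control period).
- grab_frame(name): name is "scene" or "top" or "wrist"; returns a dict with "frame" (384x512x3 uint8, blue, green, red), "range_z" (384x512 float32, m along the optical axis (not along the pixel's ray), 0 where there is no reading), "vertical_fov" (degrees; the focal length in pixels is half the picture's height over the tangent of half this angle, whatever the lens; pixels are square), "cx", "cy" (the principal point, pixels), "cam_to_world" (4x4, takes a point from camera to world coordinates). Camera axes: x right, y up, looking along -z (the intrinsics and any distortion apply to the point x, -y, -z); pixel columns grow to the right and rows downward; lengths in m; the calibration is good to about 2 mm. A picture is of the moment at which its call begins.
- job_done(): hands the job in, once; it reports no verdict.
The state is a dict: "t": time; "q": joint angles; "qd": joint speeds; "joint_efforts": joint torques, N m; "eef_pos": TCP position; "ee_rot": TCP orientation; "force": force on the tool from outside, world axes, zero at the start; "moment": the same for the moment, N m; "width": finger opening in m.
Only numpy, scipy, OpenCV 4.12 (cv2) and the standard library are available. Lean on these libraries where they do the work, as an engineer would, in place of code of your own. Each camera call takes 0.05 s, during which the arm holds its last target. There are 200 camera calls.

## Task

Draw the parts tray out from under the low green shelf towards the robot until the two steel rings standing on it are wholly clear of the shelf. Then thread them onto the leaning stub axle: first the plain sleeve, down against the axle's shoulder, then the flanged collar (flange either way), down against the sleeve, each fully home, slid down and not dropped. Leave both rings released there, the tray flat on the bench where you drew it, and do not disturb the tools, cans and spring around.

Things in the scene. Friction and masses are not known exactly. Their poses are not given: they have to be found in the camera images.
- spindle: stub axle (sizes in mm): bright steel post, 32 diameter, fixed, leaning 0.52 rad from vertical, tip roughly towards the robot. Origin: on its axis at the shoulder's face; z along the post to the tip, y horizontal. It is 74 long: 64 straight, then a 10 cone to 20 diameter. Shoulder: a 54 round hub. The grey fixture (base 150 x 120) lies below and behind, up to 64 high
- sleeve_mid (a point): centre (half-way up, on the axis) of the plain sleeve: straight steel tube, 56 outside, 36 bore, 46 tall (mm), about 0.22 kg; z is its axis. Stands on the tray's floor, 4 mm above the bench. Seated, its centre is 23 mm from the shoulder
- collar_mid (a point): centre (half-way up, on the axis) of the flanged collar: steel, 36 bore, 36 tall (mm), flange 66 across and 10 thick at its foot, neck 50 across above, about 0.18 kg; z is its axis, flange to neck. Stands on the tray flange down, about 90 beside the sleeve, either side. Seated on the sleeve its centre is 64 from the shoulder, its top 8 beyond the post's tip
- tray: loose flat aluminium tray, 210 (x) by 200 (y) mm, floor 4 thick; rims 4 thick all round reach 14 above the bench, the near rim on its -x side. Origin: centre of its underside. About 0.4 kg; takes 5 to 15 N to slide with the rings. The rings start about 45 behind its centre, under the shelf; its near 95 or so lies in front of the shelf
- riser: low green shelf, fixed: slatted deck 300 wide (y), 190 deep (x) on four legs, gaps 20, underside 120 and top 132 mm above the bench; box and tins on it up to 205 high. Origin: at bench level below the middle of the deck's near edge; x points away from the robot, under the shelf
- wrench: bystander, to be left alone: an open-end steel wrench, 180 long, lying flat (mm). Origin: centre of its underside, x along its length (handle to -x)
- screwdriver: bystander, to be left alone: a screwdriver, 200 long, lying flat (mm). Origin: centre of its underside, x along its length (handle to -x)
- hammer: bystander, to be left alone: a hammer, 260 long, lying flat (mm). Origin: centre of its underside, x along its length (handle to -x)
- spray_can: bystander, to be left alone: a spray can, 54 across, 160 tall (mm). Origin: centre of its underside
- grease_jar: bystander, to be left alone: a jar, 72 across, 80 tall (mm). Origin: centre of its underside
- oil_filter: bystander, to be left alone: a white oil filter, 76 across, 85 tall (mm). Origin: centre of its underside
- coil_spring: bystander, to be left alone: a blue suspension spring, 102 across, 200 tall, standing (mm). Origin: centre of its underside
Not all that is in view belongs to the job. What is shaped like the part that bears collar_mid but black or yellow is not meant. Leave any red look-alike of the part that bears sleeve_mid alone.

How it is judged:
By the outcome, as a careful person would: the job done as asked, in the order asked, and still so for the second after the job is handed in, with the robot touching nothing.
It also fails if it takes over 72 s, if anything falls off the work surface, if the arm or the gripper's body presses on something with over 40 N, if the wrist force passes 120 N, or if a joint passes its speed limit or range.

## Working session

There is one attempt and no reset: what is moved stays moved. The work goes in short steps, Python scripts to look and compute and a tool call to move; the robot and the scene stay as the last step left them, time stands still between calls to the robot, and variables do not carry over. Pictures are saved under pics/ and viewed, about 8 in all and at most 12, crops included, and the job is handed in when it is done.

Besides the shell and the picture viewer there is one more tool, called by a JSON object that holds its "name" and its "arguments", one argument or row to a line. send_rows: Moves the arm, as the interface text tells. Its arguments: {"type":"object","properties":{"motion":{"type":"array"},"hand":{"type":"number"},"squeeze":{"type":"number"}},"required":["motion"]}

```bash
mkdir -p pics; ls
cat > h.py <<'E'
from station import *
import numpy as np, cv2
from scipy.spatial.transform import Rotation as Ro
def K(g):
    f=192/np.tan(np.radians(g["vertical_fov"])/2); return f,g["cx"],g["cy"]
def pts(g):
    "world point per pixel"
    f,cx,cy=K(g); v,u=np.mgrid[0:384,0:512]; z=g["range_z"]
    P=np.stack([(u-cx)/f*z,-(v-cy)/f*z,-z],-1); T=np.array(g["cam_to_world"])
    W=P@T[:3,:3].T+T[:3,3]; W[z==0]=np.nan; return W
def ray(g,u,v):
    f,cx,cy=K(g); T=np.array(g["cam_to_world"])
    return T[:3,3],T[:3,:3]@np.array([(u-cx)/f,-(v-cy)/f,-1.])
def onz(g,u,v,z):
    o,d=ray(g,u,v); return o+d*(z-o[2])/d[2]
def pose():
    s=get_state(); return np.array(s["eef_pos"]),Ro.from_euler('xyz',s["ee_rot"]),s
E
python3 - <<'E'
from h import *
s=get_state();print(s)
for n in("scene","top"):
    g=grab_frame(n);print({k:v for k,v in g.items() if k not in("frame","range_z")});np.savez(f"{n}0.npz",W=pts(g),im=g["frame"]);cv2.imwrite(f"pics/{n}0.png",cv2.resize(g["frame"],(800,600),interpolation=cv2.INTER_CUBIC))
E
```

```text
pics
{'t': 0.0, 'q': array([ 1.46110226e+00,  3.59399026e-01,  1.10360740e-02, -3.16765253e-04,
       -1.22405224e+00, -2.88084128e-01]), 'qd': array([ 0.00081072, -0.00104638,  0.00085727, -0.00123087,  0.00019476,
        0.00033049]), 'joint_efforts': array([ 8.32399819e-04, -5.82725751e+01,  2.93051648e+01,  6.99758291e+00,
        6.78404438e-03, -1.48048230e-04]), 'eef_pos': array([0.26141761, 0.62211887, 0.40371067]), 'ee_rot': array([ 3.13995589e+00, -1.74482641e-04, -3.97885942e-01]), 'force': array([ 0.74955022, -0.85030959,  0.73868601]), 'moment': array([ 0.05779064, -0.01864026, -0.0315178 ]), 'width': 0.08729712705425036}
{'vertical_fov': 47.41792221953487, 'cx': 257.2055625149921, 'cy': 195.3171855646839, 'cam_to_world': array([[-0.99669362,  0.06115292, -0.053499  ,  0.45774467],
       [-0.08106514, -0.70384491,  0.70571297,  1.04157494],
       [ 0.00550141,  0.70771652,  0.7064751 ,  1.1340911 ],
       [ 0.        ,  0.        ,  0.        ,  1.        ]])}
{'vertical_fov': 52.734471840850894, 'cx': 256.6918756158842, 'cy': 194.15919272653088, 'cam_to_world': array([[ 0.00891747,  0.98555592, -0.16911534,  0.34998529],
       [-0.999849  ,  0.01131059,  0.01319274,  0.01313755],
       [ 0.01491497,  0.16897216,  0.98550797,  1.25261474],
       [ 0.        ,  0.        ,  0.        ,  1.        ]])}
```

View pics/scene0.png

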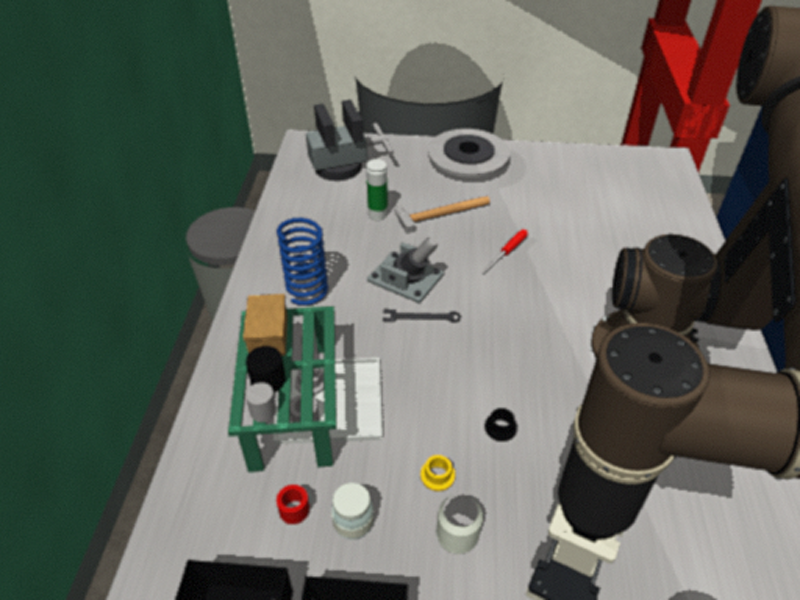

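View pics/top0.png

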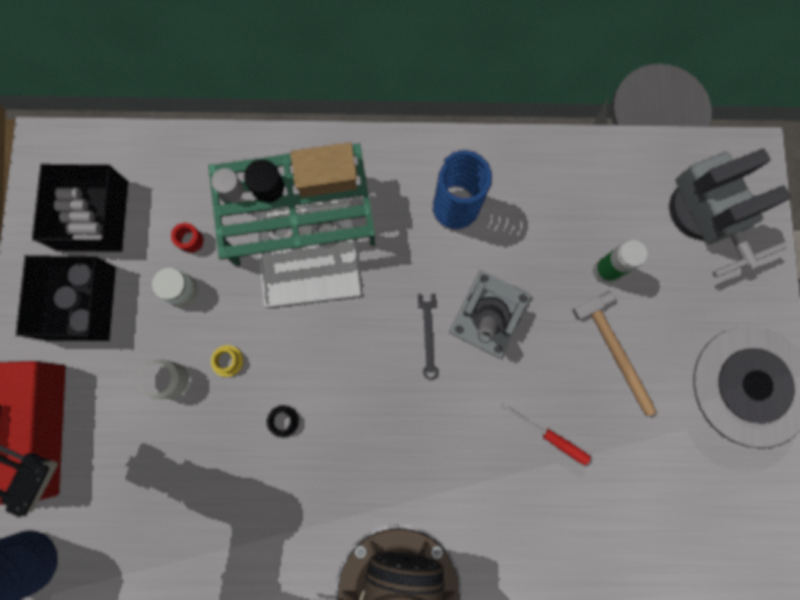

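The scene view shows the shelf at (285,385), the tray in front of it at (360,398), and the axle at (420,260). In the top view the tray's near edge runs (265,305)–(360,298) and the axle tip is at (488,330). The yellow and black collars and the red sleeve are decoys.

Run:
```python
from h import *
d=np.load("top0.npz");W=d["W"];im=d["im"];e=np.load("scene0.npz");V=e["W"];ie=e["im"]
def xyz(u,v):return np.round(W[int(v),int(u)],3)
hsv=cv2.cvtColor(im,cv2.COLOR_BGR2HSV)
# shelf deck: height 0.125..0.14
for nm,w in(("top",W),("scene",V)):
    m=(abs(w[...,2]-.132)<.006)&(w[...,0]>.35)&(w[...,1]>-.05)&(w[...,1]<.5)
    P=w[m][:,:2].astype(np.float32);print(nm,"deck",len(P),cv2.minAreaRect(P),np.round(cv2.boxPoints(cv2.minAreaRect(P)),3).tolist())
    m=(w[...,2]>.006)&(w[...,2]<.022)&(w[...,0]>.3)&(w[...,0]<.62)&(w[...,1]>.0)&(w[...,1]<.33)
    print("rim",m.sum())
    # tall things near
    m=(w[...,2]>.02)&(w[...,0]>.35)&(w[...,0]<.62)&(w[...,1]>-.35)&(w[...,1]<-.05)
    P=w[m];print("spindle area",len(P),P.min(0),P.max(0), P[P[:,2]>.085][:12].round(3).tolist())
print("bench z top", np.nanmedian(W[200:230,250:270,2]), "scene",np.nanmedian(V[230:260,270:300,2]))
big=cv2.resize(im[85:240,125:355],None,fx=3.4,fy=3.4,interpolation=cv2.INTER_CUBIC);cv2.imwrite("pics/t1.png",big)
big=cv2.resize(ie[140:300,140:300],None,fx=3.7,fy=3.7,interpolation=cv2.INTER_CUBIC);cv2.imwrite("pics/s1.png",big)
```

```text
top deck 2822 ((0.7434782385826111, 0.2152206003665924), (0.19263775646686554, 0.30060014128685), 9.652628898620605) [[0.6230000257492065, 0.34700000286102295], [0.6740000247955322, 0.050999999046325684], [0.8640000224113464, 0.08299999684095383], [0.8130000233650208, 0.3799999952316284]]
rim 494
spindle area 889 [ 0.35377911 -0.26054035  0.02012119] [ 0.61986019 -0.11356442  0.15579632] [[0.54, -0.165, 0.09], [0.539, -0.167, 0.094], [0.54, -0.171, 0.088], [0.539, -0.174, 0.091], [0.539, -0.177, 0.091], [0.54, -0.184, 0.086], [0.536, -0.159, 0.09], [0.536, -0.162, 0.091], [0.535, -0.164, 0.097], [0.535, -0.167, 0.099], [0.535, -0.17, 0.096], [0.536, -0.174, 0.092]]
scene deck 2507 ((1.0092986822128296, 0.17844727635383606), (0.3402039110660553, 0.810014009475708), 81.52086639404297) [[0.5839999914169312, 0.07000000029802322], [1.3849999904632568, -0.05000000074505806], [1.434999942779541, 0.28700000047683716], [0.6340000033378601, 0.4059999883174896]]
rim 460
spindle area 662 [ 0.46168745 -0.25750061  0.02000455] [ 0.61836219 -0.11123708  0.15599452] [[0.491, -0.16, 0.152], [0.487, -0.162, 0.151], [0.498, -0.16, 0.147], [0.494, -0.158, 0.149], [0.49, -0.15, 0.156], [0.497, -0.148, 0.153], [0.494, -0.151, 0.151], [0.49, -0.151, 0.15], [0.501, -0.155, 0.142], [0.497, -0.152, 0.145], [0.493, -0.151, 0.146], [0.49, -0.147, 0.149]]
bench z top -0.00040246253452647096 scene 0.00012917405890378042
```

View pics/t1.png

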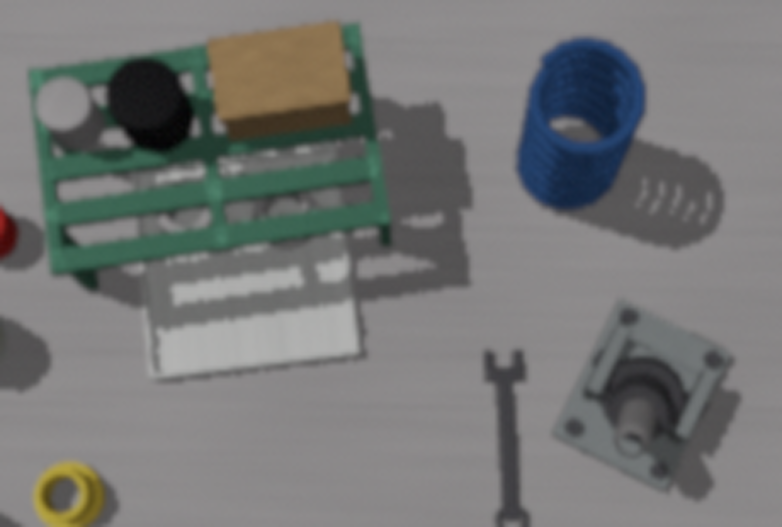

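The crop shows the tray's near corners at crop px (152,378) and (363,353). The rings are under the slats near (180,215) and (288,200), and the axle tip is near (630,440), leaning down-image towards the robot.

```bash
cat >> h.py <<'E'
from scipy.optimize import least_squares
def fit_axle(P):
    "P near the post; unknown: point of axis at z=.12 and azimuth of lean"
    def res(p,P):
        a=np.array([np.sin(.52)*np.cos(p[2]),np.sin(.52)*np.sin(p[2]),np.cos(.52)]);D=P-[p[0],p[1],.12]
        return np.linalg.norm(np.cross(D,a),axis=1)-.016
    p=np.array([.505,-.165,np.pi+.3]);Q=P
    for k in(.012,.008,.005,.004):
        Q=P[abs(res(p,P))<k]; p=least_squares(res,p,args=(Q,),loss="soft_l1",f_scale=.002).x
    return p,len(Q),np.std(res(p,Q))
E
python3 - <<'E'
from h import *
d=np.load("top0.npz");W=d["W"];e=np.load("scene0.npz");V=e["W"]
sel=lambda w:w[(w[...,2]>.095)&(w[...,2]<.16)&(w[...,0]>.42)&(w[...,0]<.58)&(w[...,1]>-.24)&(w[...,1]<-.1)]
for P in(sel(W),sel(V),np.vstack([sel(W),sel(V)])):
    print(len(P),fit_axle(P),P[P[:,2]>.145].mean(0),P[:,2].max())
g=grab_frame("top")
for u,v in((152,378),(363,353),(345,240),(147,262)): print(np.round(onz(g,125+u/3.4,85+v/3.4,.014),3))
for u,v in((180,215),(288,200)): print("ring",np.round(onz(g,125+u/3.4,85+v/3.4,.045),3))
# base plate of fixture points
for w in(W,V):
    m=(w[...,2]>.008)&(w[...,2]<.03)&(w[...,0]>.40)&(w[...,0]<.66)&(w[...,1]>-.29)&(w[...,1]<-.09);P=w[m].astype(np.float32)
    print(len(P),cv2.boxPoints(cv2.minAreaRect(P[:,:2])).round(3).tolist(),np.median(P[:,2]))
    m=(w[...,2]>.03)&(w[...,2]<.09)&(w[...,0]>.40)&(w[...,0]<.66)&(w[...,1]>-.29)&(w[...,1]<-.09);P=w[m]
    print(P[::12].round(3).tolist())
E
```

```text
144 (array([ 0.49410699, -0.16271239,  2.72609353]), 116, np.float64(0.0013993023664089525)) [ 0.4894865  -0.15907048  0.14923386] 0.15579632258288134
126 (array([ 0.49362434, -0.16120025,  2.71564994]), 106, np.float64(0.0017733950224492132)) [ 0.48946363 -0.14825412  0.14889644] 0.1559945151706944
270 (array([ 0.49407937, -0.16184865,  2.70138822]), 223, np.float64(0.0016762576295523792)) [ 0.48947901 -0.15552719  0.14912332] 0.1559945151706944
[0.553 0.278 0.014]
[0.579 0.078 0.014]
[0.69  0.097 0.014]
[0.666 0.288 0.014]
ring [0.704 0.252 0.045]
ring [0.72  0.15  0.045]Traceback (most recent call last):
  File "<stdin>", line 12, in <module>
cv2.error: OpenCV(4.12.0) /io/opencv/modules/imgproc/src/convhull.cpp:143: error: (-215:Assertion failed) total >= 0 && (depth == CV_32F || depth == CV_32S) in function 'convexHull'
```

{"name": "send_rows", "arguments": {
  "motion": [
    {"offset": [24, 14, 0], "turn": -15},
    {"offset": [24, 14, 0], "turn": -15},
    {"offset": [24, 14, 0], "turn": -15},
    {"offset": [24, 14, 0], "turn": -30.2},
    {"offset": [24, 14, 0], "turn": -30.2},
    {"offset": [24, 14, 0], "turn": -30.2},
    {"offset": [24, 14, 0], "turn": -30.2},
    {"offset": [24, 14, 0], "turn": -30.2}
  ],
  "hand": 1
}}

```text
t: 0.95
eef_pos: [0.4289, 0.3996, 0.4046]
ee_rot: [-3.142, 0.0, 0.127]
force: [0.2, 0.1, 0.3]
width: 0.0879
```

```bash
cat >> h.py <<'E'
def go(xyz,yaw=None):
    "tool-frame shift in cm (and turn, deg) to reach a TCP target"
    p,R,s=pose(); o=R.inv().apply(np.array(xyz)-p)*100; y=s["ee_rot"][2]
    t=None if yaw is None else round(np.degrees(-((yaw-y+np.pi)%(2*np.pi)-np.pi)),1)
    print("offset",o.round(2).tolist(),"turn",t); return o
E
python3 - <<'E'
from h import *
s=get_state();print(s["t"],s["eef_pos"],s["ee_rot"],s["q"].round(2),s["force"])
go([.591,.181,.40],.129)
E
```

```text
0.95 [0.42891424 0.39959229 0.40462954] [-3.14153644e+00  9.32838571e-05  1.27445764e-01] [ 1.08  0.21 -0.19 -0.   -1.17  0.61] [0.16186169 0.08452052 0.34156115]
offset [13.3, 23.74, 0.46] turn -0.1
```

{"name": "send_rows", "arguments": {
  "motion": [
    {"offset": [13.3, 23.7, 0]},
    {"offset": [13.3, 23.7, 0]},
    {"offset": [13.3, 23.7, 0]},
    {"offset": [13.3, 23.7, 0]},
    {"offset": [13.3, 23.7, 0]},
    {"offset": [13.3, 23.7, 0]},
    {"offset": [13.3, 23.7, 0]},
    {"offset": [13.3, 23.7, 0]}
  ]
}}

```text
validation failed for argument at $.mo...
```

Run:
```python
from h import *
s=get_state();print(s["t"],s["eef_pos"],s["ee_rot"],s["force"])
g=grab_frame("wrist");np.savez("w1.npz",W=pts(g),im=g["frame"]);print(g["vertical_fov"],g["cx"],g["cy"],g["cam_to_world"].round(3).tolist())
im=cv2.resize(g["frame"],(768,576),interpolation=cv2.INTER_CUBIC);cv2.imwrite("pics/w1.png",im)
```

```text
0.95 [0.42891424 0.39959229 0.40462954] [-3.14153644e+00  9.32838571e-05  1.27445764e-01] [0.16186169 0.08452052 0.34156115]
69.76813224911476 256.8235598456529 192.49455459201528 [[0.128, 0.957, 0.261, 0.5], [-0.992, 0.123, 0.033, 0.41], [-0.001, -0.263, 0.965, 0.385], [0.0, 0.0, 0.0, 1.0]]
```

View pics/w1.png

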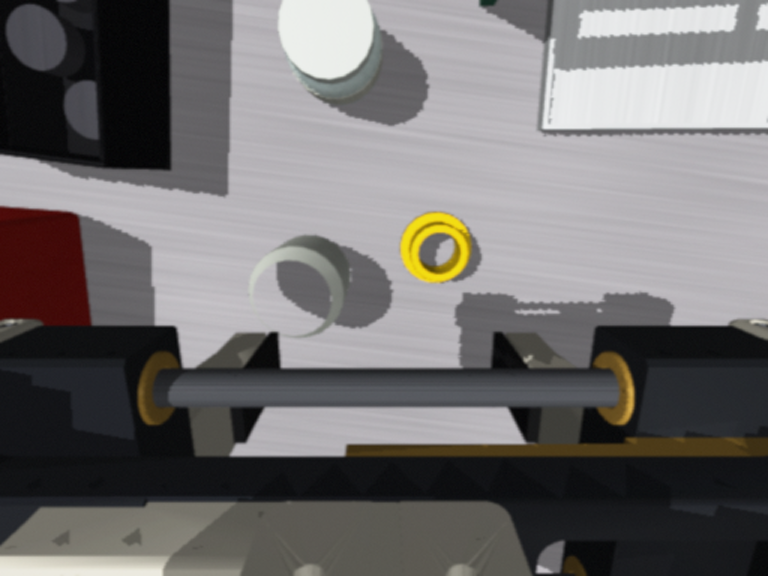

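Wrist picture: the tray's near rim runs level along row 130 from its corner at (542,130), so the tool yaw matches the tray's. The turn value is required in each row.

{"name": "send_rows", "arguments": {
  "motion": [
    {"offset": [13.3, 23.7, 0], "turn": 0},
    {"offset": [13.3, 23.7, 0], "turn": 0},
    {"offset": [13.3, 23.7, 0], "turn": 0},
    {"offset": [13.3, 23.7, 0], "turn": 0},
    {"offset": [13.3, 23.7, 0], "turn": 0},
    {"offset": [13.3, 23.7, 0], "turn": 0},
    {"offset": [13.3, 23.7, 0], "turn": 0},
    {"offset": [13.3, 23.7, 0], "turn": 0}
  ]
}}

```text
t: 1.8
eef_pos: [0.591, 0.183, 0.4041]
ee_rot: [3.141, 0.001, 0.129]
force: [0.1, -0.3, -0.9]
width: 0.0876
```

Run:
```python
from h import *
s=get_state();print(s["t"],s["eef_pos"],s["ee_rot"],s["force"])
g=grab_frame("wrist");np.savez("w1.npz",W=pts(g),im=g["frame"]);W=pts(g)
# bright tray-ish / anything 0.003..0.02 high ahead of the fingers
m=(W[...,2]>.009)&(W[...,2]<.018)&(W[...,0]>.52)&(W[...,0]<.63)
print(m.sum());P=W[m];R=P[:,:2]@np.array([[.9917,-.129],[.129,.9917]]) # tray-ish x,y
print(np.percentile(R[:,0],[0,5,25,50]),R[:,1].min(),R[:,1].max())
cv2.imwrite("pics/w2.png",cv2.resize(g["frame"],(768,576)))
go([.591,.181,.186],.129)
```

```text
1.8 [0.5910048  0.18302185 0.40413247] [3.14145241e+00 7.36932305e-04 1.29130359e-01] [ 0.05426645 -0.27111568 -0.8850293 ]
1714
[0.54452388 0.55360315 0.58292793 0.59111978] -0.24983463340816806 0.37943956402174167
offset [0.01, 0.25, 21.83] turn 0.1
```

View pics/w2.png

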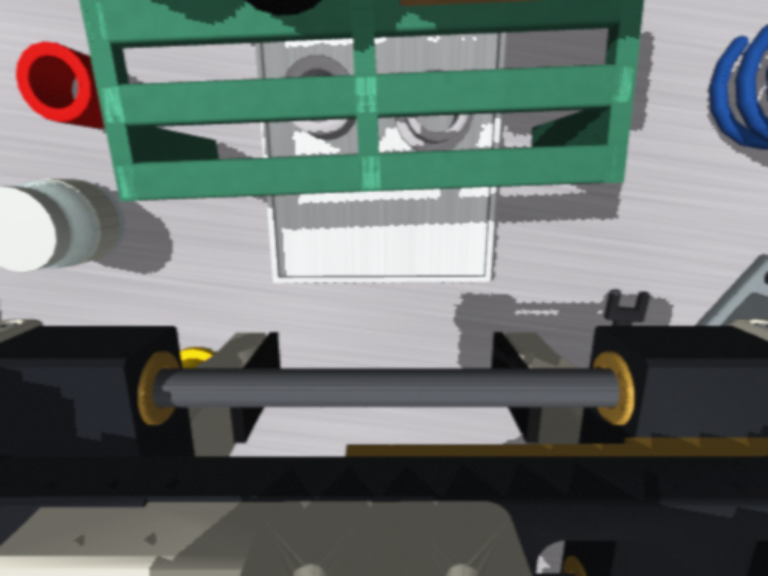

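The tray's near rim runs (275,280)–(492,278), with its inner edge about row 276. The sleeve is under the slats at (318,95) on the left and the flanged collar at (435,120) on the right. The red look-alike is outside.

Run:
```python
from h import *
g=grab_frame("wrist")
for u,v in((275,280),(492,279),(384,280),(384,275)): print(np.round(onz(g,u/1.5,v/1.5,.014),3))
p,R,s=pose();print(R.inv().apply(onz(g,384/1.5,279/1.5,.014)-p))
```

```text
[0.557 0.283 0.014]
[0.584 0.084 0.014]
[0.57  0.183 0.014]
[0.574 0.184 0.014]
[-0.01963017 -0.00216881  0.39048436]
```

{"name": "send_rows", "arguments": {
  "motion": [
    {"offset": [0.8, 0.2, 5], "turn": 0},
    {"offset": [0.8, 0.2, 10], "turn": 0},
    {"offset": [0.8, 0.2, 15], "turn": 0},
    {"offset": [0.8, 0.2, 18], "turn": 0},
    {"offset": [0.8, 0.2, 20.5], "turn": 0},
    {"offset": [0.8, 0.2, 21.3], "turn": 0},
    {"offset": [0.8, 0.2, 21.7], "turn": 0},
    {"offset": [0.8, 0.2, 21.7], "turn": 0}
  ]
}}

```text
t: 2.7
eef_pos: [0.5993, 0.1823, 0.1884]
ee_rot: [-3.141, -0.001, 0.13]
force: [-1.1, 0.2, 0.7]
width: 0.0876
```

{"name": "send_rows", "arguments": {
  "motion": [
    {"offset": [-0.5, 0, 0], "turn": 0},
    {"offset": [-1, 0, 0], "turn": 0},
    {"offset": [-1.5, 0, 0], "turn": 0},
    {"offset": [-2, 0, 0], "turn": 0},
    {"offset": [-2.5, 0, 0], "turn": 0},
    {"offset": [-3, 0, 0], "turn": 0},
    {"offset": [-3.5, 0, 0], "turn": 0},
    {"offset": [-4, 0, 0], "turn": 0}
  ]
}}

```text
t: 3.5
eef_pos: [0.5605, 0.1769, 0.1887]
ee_rot: [-3.14, -0.004, 0.13]
force: [6.3, 1.6, -1.3]
width: 0.0877
```

{"name": "send_rows", "arguments": {
  "motion": [
    {"offset": [-0.6, 0, 0.2], "turn": 0},
    {"offset": [-1.2, 0, 0.25], "turn": 0},
    {"offset": [-1.8, 0, 0.3], "turn": 0},
    {"offset": [-2.4, 0, 0.3], "turn": 0},
    {"offset": [-3.0, 0, 0.3], "turn": 0},
    {"offset": [-3.6, 0, 0.3], "turn": 0},
    {"offset": [-4.2, 0, 0.3], "turn": 0},
    {"offset": [-4.8, 0, 0.3], "turn": 0}
  ]
}}

```text
t: 4.3
eef_pos: [0.5159, 0.1726, 0.1883]
ee_rot: [-3.137, -0.013, 0.132]
force: [12.7, 1.5, 8.8]
width: 0.0876
```

{"name": "send_rows", "arguments": {
  "motion": [
    {"offset": [-0.6, 0, 0], "turn": 0},
    {"offset": [-1.2, 0, 0], "turn": 0},
    {"offset": [-1.8, 0, 0], "turn": 0},
    {"offset": [-2.4, 0, 0], "turn": 0},
    {"offset": [-3.0, 0, 0], "turn": 0},
    {"offset": [-3.6, 0, 0], "turn": 0},
    {"offset": [-4.2, 0, 0], "turn": 0},
    {"offset": [-4.8, 0, 0], "turn": 0}
  ]
}}

```text
t: 5.1
eef_pos: [0.4685, 0.1669, 0.1882]
ee_rot: [-3.136, -0.013, 0.132]
force: [13.7, 2.6, 11.2]
width: 0.0876
```

{"name": "send_rows", "arguments": {
  "motion": [
    {"offset": [-0.6, 0, 0], "turn": 0},
    {"offset": [-1.2, 0, 0], "turn": 0},
    {"offset": [-1.8, 0, 0], "turn": 0},
    {"offset": [-2.3, 0, 0], "turn": 0},
    {"offset": [-2.8, 0, 0], "turn": 0},
    {"offset": [-3.0, 0, 0], "turn": 0},
    {"offset": [-3.0, 0, 0], "turn": 0},
    {"offset": [-2.6, 0, 0], "turn": 0}
  ]
}}

```text
t: 5.9
eef_pos: [0.4405, 0.1624, 0.1869]
ee_rot: [-3.137, -0.007, 0.131]
force: [1.2, 2.0, 0.7]
width: 0.0877
```

Run:
```python
from h import *
s=get_state();print(s["t"],s["eef_pos"],s["ee_rot"],s["force"])
g=grab_frame("top");W=pts(g);np.savez("top2.npz",W=W,im=g["frame"])
cv2.imwrite("pics/t2.png",cv2.resize(g["frame"][80:260,110:350],None,fx=3.3,fy=3.3,interpolation=cv2.INTER_CUBIC))
```

```text
5.9 [0.44045646 0.16239987 0.18694621] [-3.13732034 -0.00730676  0.13108934] [1.23569817 2.01886363 0.73787524]
```

View pics/t2.png

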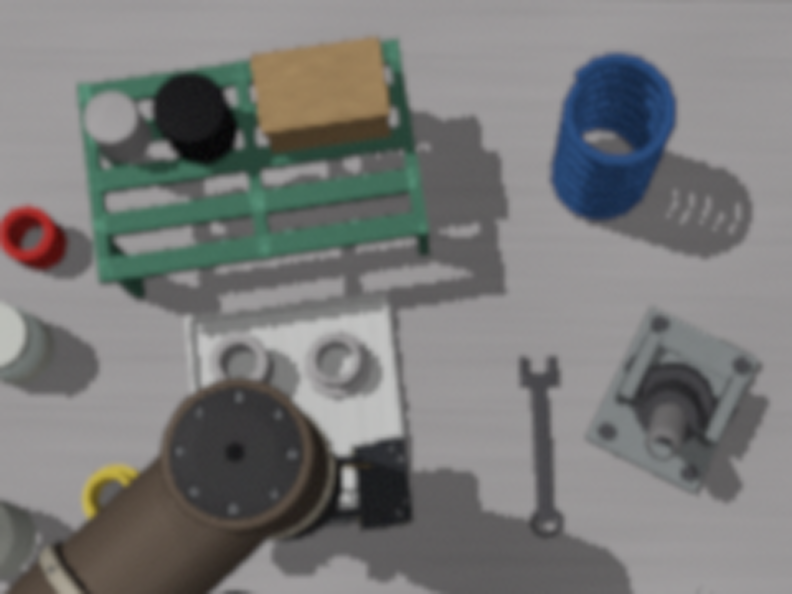

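The tray is out and both rings stand on it: the sleeve at crop (243,362) and the collar at (340,363). They are well clear of the shelf edge, which is about row 270. I'll lift and look from above with the wrist camera.

{"name": "send_rows", "arguments": {
  "motion": [
    {"offset": [0, 0, -2], "turn": 0},
    {"offset": [0, 0, -5], "turn": 0},
    {"offset": [0, 0, -10], "turn": 0},
    {"offset": [5, 0, -15], "turn": 0},
    {"offset": [9, 0, -18], "turn": 0},
    {"offset": [12, 0, -20], "turn": 0},
    {"offset": [12, 0, -20], "turn": 0},
    {"offset": [12, 0, -20], "turn": 0}
  ]
}}

```text
t: 6.75
eef_pos: [0.5577, 0.1757, 0.3843]
ee_rot: [-3.141, 0.001, 0.128]
force: [-0.7, -0.4, -1.2]
width: 0.0876
```

Run:
```python
from h import *
s=get_state();print(s["t"],s["eef_pos"],s["ee_rot"],s["force"])
G=grab_frame("top");Wt=pts(G)
g=grab_frame("wrist");W=pts(g);np.savez("w3.npz",W=W,im=g["frame"],range_z=g["range_z"])
for n,w in(("top",Wt),("wrist",W)):
    m=(w[...,2]>.02)&(w[...,2]<.06)&(w[...,0]>.48)&(w[...,0]<.65)&(w[...,1]>.06)&(w[...,1]<.3)
    k,l,st,c=cv2.connectedComponentsWithStats(m.astype(np.uint8))
    for i in range(1,k):
        if st[i,4]<60: continue
        P=w[l==i];zt=np.percentile(P[:,2],95);Q=P[P[:,2]>zt-.004].astype(np.float32)
        (a,b),r=cv2.minEnclosingCircle(Q[:,:2]);print(n,st[i,4],"ztop",zt.round(3),"top circle",round(a,4),round(b,4),round(r,4), c[i].round(0))
cv2.imwrite("pics/w3.png",cv2.resize(g["frame"],(768,576)))
```

```text
6.75 [0.55774262 0.17568446 0.38433503] [-3.14142528e+00  7.76888775e-04  1.27815320e-01] [-0.73250798 -0.40996359 -1.17708835]Traceback (most recent call last):
  File "<stdin>", line 11, in <module>
cv2.error: OpenCV(4.12.0) /io/opencv/modules/imgproc/src/shapedescr.cpp:201: error: (-215:Assertion failed) count >= 0 && (depth == CV_32F || depth == CV_32S) in function 'minEnclosingCircle'
```

```bash
cat >> h.py <<'E'
def rings(w,box=(.48,.65,.06,.3),z0=.02,z1=.06):
    m=(w[...,2]>z0)&(w[...,2]<z1)&(w[...,0]>box[0])&(w[...,0]<box[1])&(w[...,1]>box[2])&(w[...,1]<box[3])
    k,l,st,c=cv2.connectedComponentsWithStats(m.astype(np.uint8))
    for i in range(1,k):
        if st[i,4]<60: continue
        P=w[l==i];zt=np.percentile(P[:,2],95);Q=np.ascontiguousarray(P[P[:,2]>zt-.004][:,:2],dtype=np.float32)
        (a,b),r=cv2.minEnclosingCircle(Q);print(st[i,4],"ztop",zt.round(3),"circle",round(a,4),round(b,4),round(r,4),c[i].round(0))
E
python3 - <<'E'
from h import *
g=np.load("w3.npz");W=g["W"]
rings(pts(grab_frame("top")));rings(W)
cv2.imwrite("pics/w3.png",cv2.resize(g["im"],(768,576)))
E
```

```text
63 ztop 0.043 circle 0.5646 0.1418 0.0223 [211. 194.]
87 ztop 0.053 circle 0.5602 0.2315 0.0252 [184. 195.]
1408 ztop 0.051 circle 0.5705 0.2361 0.0278 [208. 161.]
833 ztop 0.041 circle 0.5753 0.1453 0.0252 [285. 166.]
```

View pics/w3.png

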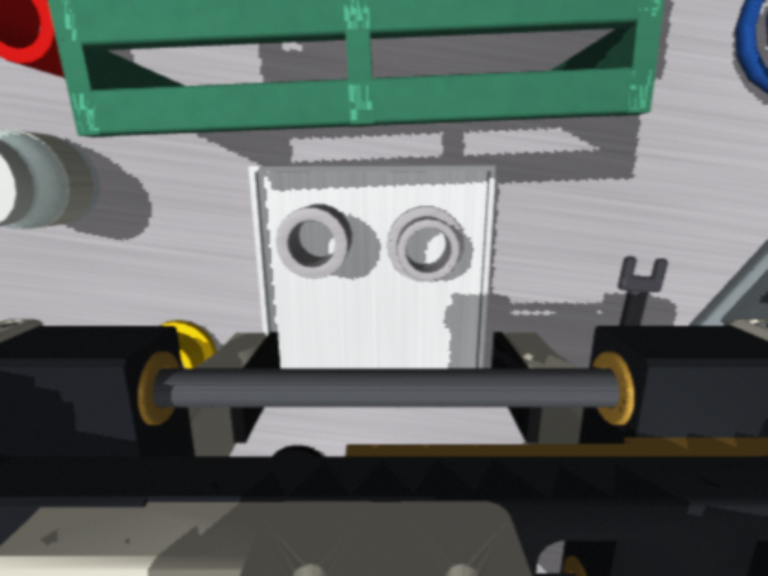

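The wrist picture shows the sleeve top at (314,242) and the collar neck at (429,248), both clear of the shelf, with the tray straight. I'll cross-check against the unobstructed top frame.

Run:
```python
from h import *
g=grab_frame("top");print(onz(g,110+243/3.3,80+358/3.3,.05),onz(g,110+340/3.3,80+360/3.3,.04))
w=np.load("w3.npz");gw=grab_frame("wrist");print(onz(gw,314/1.5,242/1.5,.05),onz(gw,429/1.5,246/1.5,.04))
go([.5705,.2361,.198],.128)
go([.5705,.2361,.198],2.72-np.pi)
```

```text
[0.57184686 0.22729252 0.05      ] [0.57282335 0.13583046 0.04      ]
[0.57137254 0.23347001 0.05      ] [0.57821455 0.14459884 0.04      ]
offset [2.22, -5.81, 18.57] turn 0.1
offset [2.22, -5.81, 18.57] turn 31.6
```

{"name": "send_rows", "arguments": {
  "motion": [
    {"offset": [2.2, -5.7, 0], "turn": 0},
    {"offset": [2.2, -5.7, 3], "turn": 0},
    {"offset": [2.2, -5.7, 8], "turn": 0},
    {"offset": [2.2, -5.7, 12], "turn": 0},
    {"offset": [2.2, -5.7, 15], "turn": 0},
    {"offset": [2.2, -5.7, 17], "turn": 0},
    {"offset": [2.2, -5.7, 18.7], "turn": 0},
    {"offset": [2.2, -5.7, 18.7], "turn": 0}
  ],
  "hand": 0.64
}}

```text
t: 7.8
eef_pos: [0.5703, 0.2346, 0.1948]
ee_rot: [3.139, 0.005, 0.129]
force: [0.3, -0.4, -0.5]
width: 0.072
```

{"name": "send_rows", "arguments": {
  "motion": [
    {"offset": [0, 0, 0], "turn": 0},
    {"offset": [0, 0, 0], "turn": 0},
    {"offset": [0, 0, 0], "turn": 0},
    {"offset": [0, 0, 0], "turn": 0},
    {"offset": [0, 0, 0], "turn": 0},
    {"offset": [0, 0, 0], "turn": 0}
  ],
  "hand": -1,
  "squeeze": 12
}}

```text
t: 8.4
eef_pos: [0.5723, 0.2356, 0.1989]
ee_rot: [-3.141, -0.002, 0.13]
force: [-1.5, 0.6, 6.4]
width: 0.0557
```

{"name": "send_rows", "arguments": {
  "motion": [
    {"offset": [0, 0, -1], "turn": 0},
    {"offset": [0, 0, -3], "turn": 0},
    {"offset": [0, 0, -6], "turn": 0},
    {"offset": [0, 0, -10], "turn": 0},
    {"offset": [0, 0, -14], "turn": 0},
    {"offset": [-1, 2, -18], "turn": 4},
    {"offset": [-3, 5, -21], "turn": 8},
    {"offset": [-5, 9, -22], "turn": 12}
  ]
}}

```text
t: 9.2
eef_pos: [0.5338, 0.1395, 0.4215]
ee_rot: [-3.139, -0.004, -0.081]
force: [0.5, -0.7, -2.6]
width: 0.0562
```

Run:
```python
from h import *
s=get_state();print(s["t"],s["eef_pos"],s["ee_rot"],s["force"],s["width"])
go([.426,-.13,.42],-.42)
```

```text
9.2 [0.53382216 0.13947535 0.42152651] [-3.13875678 -0.0044667  -0.08133118] [ 0.4827365  -0.69940731 -2.55927376] 0.05616581950303755
offset [-8.56, 27.73, 0.04] turn 19.4
```

{"name": "send_rows", "arguments": {
  "motion": [
    {"offset": [-1.3, 4, 0], "turn": 3},
    {"offset": [-2.6, 8.3, 0], "turn": 7},
    {"offset": [-4, 12.8, 0], "turn": 11},
    {"offset": [-5.4, 17.3, 0], "turn": 15},
    {"offset": [-6.7, 21.7, 0], "turn": 18},
    {"offset": [-8, 25.5, 0], "turn": 19.4},
    {"offset": [-8.6, 27.7, 0], "turn": 19.4},
    {"offset": [-8.6, 27.7, 0], "turn": 19.4}
  ]
}}

```text
t: 10.0
eef_pos: [0.4243, -0.1317, 0.4181]
ee_rot: [-3.141, 0.0, -0.422]
force: [0.7, 0.3, -2.5]
width: 0.056
```

Run:
```python
from h import *
s=get_state();print(s["t"],s["eef_pos"],s["ee_rot"],s["force"],s["width"])
g=grab_frame("wrist");W=pts(g);np.savez("w4.npz",W=W,im=g["frame"])
P=W[(W[...,2]>.095)&(W[...,2]<.158)&(W[...,0]>.42)&(W[...,0]<.58)&(W[...,1]>-.24)&(W[...,1]<-.1)]
print(len(P),fit_axle(P),P[:,2].max())
im=cv2.resize(g["frame"],(768,576));cv2.imwrite("pics/w4.png",im)
```

```text
10.0 [ 0.42425965 -0.13167602  0.41806912] [-3.14143629e+00  9.51807231e-05 -4.21920428e-01] [ 0.68009857  0.25025204 -2.54633602] 0.05599342061377043
1623 (array([ 0.49645226, -0.15983528,  2.67934253]), 1282, np.float64(0.0012523303667288715)) 0.15499055618116628
```

View pics/w4.png

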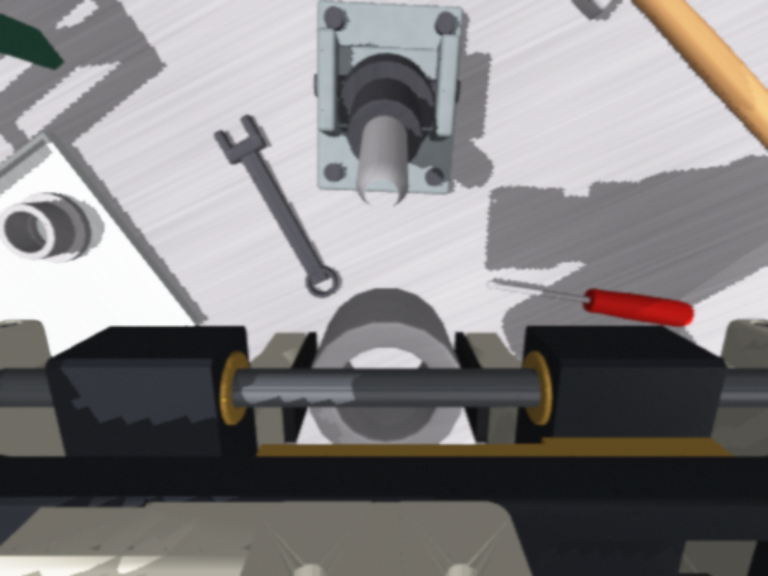

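Wrist picture: the axle stands upright in the view, hub at (388,95) and tip at (382,190), with fixture cheeks either side at columns 328 and 448. The sleeve is held between the pads at (393,375). The collar is still on the tray at (30,230).

Run:
```python
from h import *
d=np.load("w4.npz");W=d["W"]
p=np.array([.42426,-.13168,.41807]);R=Ro.from_euler('xyz',[-3.14143,0,-.42192])
T=R.inv().apply((W-p).reshape(-1,3)).reshape(W.shape) # tool frame
m=np.zeros(W.shape[:2],bool);m[190:250,205:315]=1
Q=T[m&(T[...,2]>.12)&(T[...,2]<.21)&(abs(T[...,1])<.029)]
print(len(Q),"tool x",np.percentile(Q[:,0],[1,50,99]),"y",np.percentile(Q[:,1],[1,50,99]),"z",np.percentile(Q[:,2],[1,5,25,50,75,95]))
top=Q[Q[:,2]<np.percentile(Q[:,2],5)+.004]
A=np.c_[top[:,:2],np.ones(len(top))];print("top plane",np.linalg.lstsq(A,top[:,2],rcond=None)[0])
q=Q[Q[:,0]>.018];f=least_squares(lambda c:np.hypot(q[:,0]-c[0],q[:,1]-c[1])-.028,[0,0],loss="soft_l1",f_scale=.002).x;print("ring outer centre in tool",f)
# fixture in spindle frame
az=2.69;o=np.array([.5139,-.1685,.086]);ex=np.array([np.cos(az),np.sin(az),0]);ey=np.array([-np.sin(az),np.cos(az),0])
D=W-o;S=np.stack([D@ex,D@ey,W[...,2]],-1)
for a,b in((0,-.03),(.0,.03)):
    pass
m=(S[...,2]>.03)&(S[...,2]<.2)&(abs(S[...,0])<.1)&(abs(S[...,1])<.08)&(abs(S[...,1])>.029)
P=S[m];
for sg in(1,-1):
    X=P[P[:,1]*sg>0];print("cheek",len(X),X.min(0).round(3),X.max(0).round(3))
go([.481,-.152,.4],None)
```

```text
3609 tool x [0.00322098 0.01889555 0.02494555] y [-0.02568621 -0.00041024  0.02790836] z [0.14742556 0.14790351 0.14869541 0.15098033 0.16733568 0.18651824]
top plane [3.26265595e-02 1.03094284e-04 1.48302752e-01]
ring outer centre in tool [-0.00383467 -0.00179955]
cheek 1438 [-0.074  0.029  0.03 ] [-0.003  0.057  0.068]
cheek 1426 [-0.075 -0.055  0.03 ] [-0.004 -0.029  0.067]
offset [5.98, -0.35, 1.81] turn None
```

{"name": "send_rows", "arguments": {
  "motion": [
    {"offset": [2, 0, 0], "turn": 1},
    {"offset": [5, -0.1, 1], "turn": 1.5},
    {"offset": [7, -0.15, 3], "turn": 1.5},
    {"offset": [7, -0.15, 5], "turn": 1.5},
    {"offset": [7, -0.15, 6], "turn": 1.5},
    {"offset": [7, -0.15, 6], "turn": 1.5},
    {"offset": [7, -0.15, 6], "turn": 1.5}
  ]
}}

```text
t: 10.75
eef_pos: [0.4908, -0.1562, 0.3585]
ee_rot: [-3.142, -0.001, -0.444]
force: [0.3, -0.2, -2.5]
width: 0.056
```

Run:
```python
from h import *
s=get_state();print(s["t"],s["eef_pos"],s["ee_rot"],s["force"],s["width"])
g=grab_frame("scene");a=g["frame"][120:200,220:320];w=grab_frame("wrist")["frame"]
cv2.imwrite("pics/c1.png",np.hstack([cv2.resize(a,(500,400),interpolation=cv2.INTER_CUBIC),cv2.resize(w[192:384,156:356],(300,288))] if 0 else [cv2.resize(a,(500,400),interpolation=cv2.INTER_CUBIC),cv2.resize(w[170:330,196:316],(300,400))]))
```

```text
10.75 [ 0.49080266 -0.15624771  0.35845682] [-3.14157281e+00 -6.88380011e-04 -4.43984221e-01] [ 0.27051628 -0.21318111 -2.52528712] 0.056026753925469915
```

View pics/c1.png

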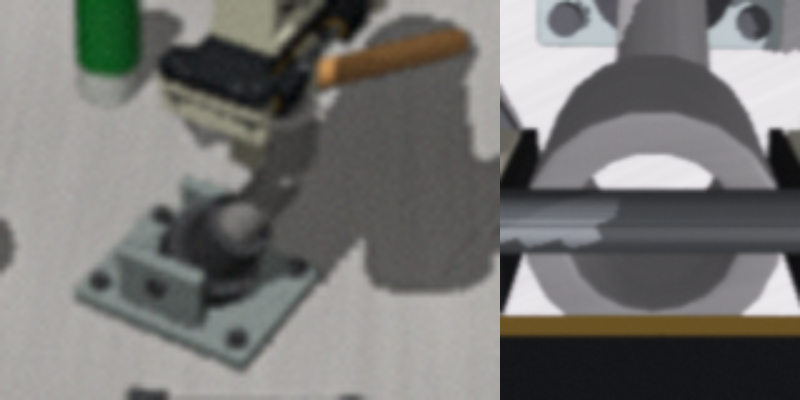

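In the scene crop (left) the ring hangs just above the post. In the wrist crop (right) the post runs at column 662 against a ring centre of about 655, so the two are laterally aligned. Lowering onto the tip now.

{"name": "send_rows", "arguments": {
  "motion": [
    {"offset": [0, 0, 0.5], "turn": 0},
    {"offset": [0, 0, 1], "turn": 0},
    {"offset": [0, 0, 1.4], "turn": 0},
    {"offset": [0, 0, 1.7], "turn": 0},
    {"offset": [0, 0, 2], "turn": 0},
    {"offset": [0, 0, 2.2], "turn": 0},
    {"offset": [0, 0, 2.4], "turn": 0},
    {"offset": [0, 0, 2.4], "turn": 0}
  ]
}}

```text
t: 11.65
eef_pos: [0.4906, -0.1568, 0.3334]
ee_rot: [3.141, 0.0, -0.445]
force: [1.6, -0.5, -3.6]
width: 0.0559
```

{"name": "send_rows", "arguments": {
  "motion": [
    {"offset": [-0.3, 0, 0], "turn": 0},
    {"offset": [-0.6, 0, 0.1], "turn": 0},
    {"offset": [-0.9, 0, 0.2], "turn": 0},
    {"offset": [-1.2, 0, 0.3], "turn": 0},
    {"offset": [-1.5, 0, 0.4], "turn": 0},
    {"offset": [-1.8, 0, 0.5], "turn": 0},
    {"offset": [-1.8, 0, 0.5], "turn": 0}
  ],
  "squeeze": 8
}}

```text
t: 12.35
eef_pos: [0.4741, -0.1491, 0.3289]
ee_rot: [3.141, -0.001, -0.445]
force: [1.9, -5.0, -2.7]
width: 0.0556
```

```bash
cat >> h.py <<'E'
def tilt():
    "ring seen in the hand: tilt of its top plane about the jaw axis"
    p,R,s=pose();g=grab_frame("wrist");W=pts(g);T=R.inv().apply((W-p).reshape(-1,3)).reshape(W.shape)
    m=np.zeros(W.shape[:2],bool);m[180:300,205:315]=1
    Q=T[m&(T[...,2]>.11)&(T[...,2]<.22)&(abs(T[...,1])<.033)&(T[...,0]>-.04)&(T[...,0]<.06)]
    n=None;best=0;rng=np.random.default_rng(0)
    for _ in range(400):
        a=Q[rng.choice(len(Q),3,False)];v=np.cross(a[1]-a[0],a[2]-a[0]);l=np.linalg.norm(v)
        if l<1e-7: continue
        v/=l
        if abs(v[2])<.75: continue
        k=(abs((Q-a[0])@v)<.0012).sum()
        if k>best:best=k;n=v*np.sign(v[2]);c=Q[abs((Q-a[0])@v)<.0012]
    print("t",s["t"],"F",s["force"].round(1),"tilt deg x",np.degrees(np.arctan2(n[0],n[2])).round(1),"y",np.degrees(np.arctan2(n[1],n[2])).round(1),"n",best,len(Q),"c",c.mean(0).round(4))
E
python3 -c "from h import *;tilt()"
```

```text
t 12.35 F [ 1.9 -5.  -2.7] tilt deg x 27.7 y 0.9 n 1525 7401 c [-0.0074 -0.0018  0.1526]
```

{"name": "send_rows", "arguments": {
  "motion": [
    {"offset": [0, 0.1, 0], "turn": 0},
    {"offset": [0.25, 0.1, 0.43], "turn": 0},
    {"offset": [0.5, 0.1, 0.87], "turn": 0},
    {"offset": [0.75, 0.1, 1.3], "turn": 0},
    {"offset": [1, 0.1, 1.73], "turn": 0},
    {"offset": [1.25, 0.1, 2.17], "turn": 0},
    {"offset": [1.5, 0.1, 2.6], "turn": 0}
  ]
}}

```text
t: 13.1
eef_pos: [0.4877, -0.1564, 0.3021]
ee_rot: [3.141, 0.0, -0.445]
force: [0.4, -0.5, -1.7]
width: 0.0556
```

```bash
python3 -c "from h import *;tilt()"
```

```text
t 13.1 F [ 0.4 -0.5 -1.7] tilt deg x 27.8 y -2.1 n 1401 7447 c [-0.0072 -0.0002  0.1524]
```

{"name": "send_rows", "arguments": {
  "motion": [
    {"offset": [0.3, 0, 0.52], "turn": 0},
    {"offset": [0.6, 0, 1.04], "turn": 0},
    {"offset": [0.9, 0, 1.56], "turn": 0},
    {"offset": [1.15, 0, 2.0], "turn": 0},
    {"offset": [1.35, 0, 2.34], "turn": 0},
    {"offset": [1.5, 0, 2.6], "turn": 0},
    {"offset": [1.5, 0, 2.6], "turn": 0}
  ]
}}

```text
t: 13.85
eef_pos: [0.5007, -0.1627, 0.2763]
ee_rot: [3.141, 0.002, -0.445]
force: [-1.2, -0.7, -1.0]
width: 0.0554
```

```bash
python3 -c "from h import *;tilt()"
```

```text
t 13.85 F [-1.2 -0.7 -1. ] tilt deg x -37.6 y -3.5 n 1182 8083 c [ 0.0086 -0.0004  0.1385]
```

{"name": "send_rows", "arguments": {
  "motion": [
    {"offset": [0.1, 0, 0.17], "turn": 0},
    {"offset": [0.15, 0, 0.26], "turn": 0},
    {"offset": [0.2, 0, 0.35], "turn": 0},
    {"offset": [0.25, 0, 0.43], "turn": 0},
    {"offset": [0.25, 0, 0.43], "turn": 0}
  ]
}}

```text
t: 14.4
eef_pos: [0.503, -0.1638, 0.2732]
ee_rot: [3.141, 0.0, -0.445]
force: [-6.2, 1.6, 9.3]
width: 0.0552
```

{"name": "send_rows", "arguments": {
  "motion": [
    {"offset": [0.1, 0, 0.17], "turn": 0},
    {"offset": [0.15, 0, 0.26], "turn": 0},
    {"offset": [0.15, 0, 0.26], "turn": 0}
  ]
}}

```text
t: 14.7
eef_pos: [0.5045, -0.1646, 0.2708]
ee_rot: [3.141, -0.0, -0.445]
force: [-4.8, 0.8, 9.2]
width: 0.0554
```

```bash
cat >> h.py <<'E'
AX=np.array([np.sin(.52)*np.cos(2.69),np.sin(.52)*np.sin(2.69),np.cos(.52)]);O=np.array([.5139,-.1685,.086])
def axial(W):
    "axial coordinate (from shoulder) and radius of every point"
    D=W-O;s=D@AX;return s,np.linalg.norm(D-s[...,None]*AX,axis=-1)
def hist(W,lo,hi,a=-.01,b=.1):
    s,r=axial(W);h,e=np.histogram(s[(r>lo)&(r<hi)],np.arange(a,b,.002));print({round(1000*x):int(n) for x,n in zip(e,h) if n>4})
E
python3 - <<'E'
from h import *
s=get_state();print(s["t"],s["eef_pos"],s["force"])
W=pts(grab_frame("wrist"));hist(W,.018,.0285)
E
```

```text
14.7 [ 0.50454149 -0.16459198  0.27077096] [-4.81404892  0.76169587  9.18283842]
{-10: 176, -8: 169, -6: 191, -4: 213, -2: 229, 0: 136, 2: 223, 4: 200, 6: 226, 8: 225, 10: 217, 12: 244, 14: 240, 16: 266, 18: 251, 20: 275, 22: 278, 24: 267, 26: 277, 28: 293, 30: 274, 32: 260, 34: 246, 36: 196, 38: 87, 40: 28, 42: 51, 44: 837, 46: 7, 48: 11, 50: 6}
```

{"name": "send_rows", "arguments": {
  "motion": [
    {"offset": [0, 0, 0], "turn": 0},
    {"offset": [0, 0, 0], "turn": 0},
    {"offset": [0, 0, 0], "turn": 0},
    {"offset": [0, 0, -0.5], "turn": 0},
    {"offset": [0, 0, -2], "turn": 0},
    {"offset": [0, 0, -5], "turn": 0},
    {"offset": [0, 0, -9], "turn": 0},
    {"offset": [-4, 0, -13], "turn": 0}
  ],
  "hand": 0.7
}}

```text
t: 15.55
eef_pos: [0.475, -0.1497, 0.3967]
ee_rot: [3.141, -0.001, -0.445]
force: [0.8, 1.7, 1.1]
width: 0.0745
```

Run:
```python
from h import *
s=get_state();print(s["t"],s["eef_pos"],s["force"],s["width"])
g=grab_frame("wrist");W=pts(g);hist(W,.018,.0285);hist(W,0,.009,.06,.09);s,r=axial(W);print("max radius of sleeve, s 8..42:",np.nanpercentile(r[(s>.008)&(s<.042)&(r<.04)],[50,95,99]))
go([.568+.003,.235-.0905,.36],.128)
```

```text
15.55 [ 0.47501592 -0.14969249  0.39671513] [0.78451507 1.72547584 1.08494938] 0.07446481208664384
{-10: 51, -8: 45, -6: 58, -4: 55, -2: 79, 0: 32, 2: 52, 4: 51, 6: 62, 8: 49, 10: 56, 12: 61, 14: 52, 16: 62, 18: 55, 20: 61, 22: 62, 24: 62, 26: 75, 28: 60, 30: 71, 32: 71, 34: 68, 36: 72, 38: 76, 40: 73, 42: 134, 44: 913, 46: 31}
{}
max radius of sleeve, s 8..42: [0.02674231 0.02850983 0.0288298 ]
offset [-3.58, -30.79, 4.34] turn -32.9
```

{"name": "send_rows", "arguments": {
  "motion": [
    {"offset": [-1, -3, 0], "turn": -4},
    {"offset": [-2.5, -8, 0], "turn": -10},
    {"offset": [-3.6, -13, 0], "turn": -17},
    {"offset": [-4.2, -18, 0], "turn": -24},
    {"offset": [-4.8, -23, 0], "turn": -30},
    {"offset": [-5.2, -27, 0], "turn": -33},
    {"offset": [-5.4, -30.8, 0], "turn": -33},
    {"offset": [-5.4, -30.8, 0], "turn": -33}
  ],
  "hand": 1
}}

```text
t: 16.4
eef_pos: [0.5579, 0.1559, 0.3946]
ee_rot: [3.142, -0.0, 0.134]
force: [-1.0, -0.4, -1.1]
width: 0.0878
```

Run:
```python
from h import *
s=get_state();print(s["t"],s["eef_pos"],s["ee_rot"],s["width"])
g=grab_frame("wrist");W=pts(g);rings(W)
go([.574,.1445,.194+.003],.128)
```

```text
16.4 [0.55791357 0.15593795 0.39462205] [ 3.14150683e+00 -2.69301800e-04  1.34433771e-01] 0.08781098895971627
746 ztop 0.041 circle 0.5755 0.1452 0.0251 [268. 164.]
offset [1.56, 1.18, 19.76] turn 0.3
```

{"name": "send_rows", "arguments": {
  "motion": [
    {"offset": [1.5, 1.15, 2], "turn": 0},
    {"offset": [1.5, 1.15, 6], "turn": 0},
    {"offset": [1.5, 1.15, 10], "turn": 0},
    {"offset": [1.5, 1.15, 14], "turn": 0},
    {"offset": [1.5, 1.15, 17], "turn": 0},
    {"offset": [1.5, 1.15, 18.8], "turn": 0},
    {"offset": [1.5, 1.15, 19.8], "turn": 0},
    {"offset": [1.5, 1.15, 19.8], "turn": 0}
  ]
}}

```text
t: 17.25
eef_pos: [0.5726, 0.1419, 0.1962]
ee_rot: [3.141, 0.002, 0.13]
force: [0.5, 0.3, -0.2]
width: 0.0877
```

{"name": "send_rows", "arguments": {
  "motion": [
    {"offset": [0, 0, 0], "turn": 0},
    {"offset": [0, 0, 0], "turn": 0},
    {"offset": [0, 0, 0], "turn": 0},
    {"offset": [0, 0, 0], "turn": 0},
    {"offset": [0, 0, 0], "turn": 0},
    {"offset": [0, 0, 0], "turn": 0},
    {"offset": [0, 0, -0.5], "turn": 0},
    {"offset": [0, 0, -1.5], "turn": 0}
  ],
  "hand": -1,
  "squeeze": 12
}}

```text
t: 18.05
eef_pos: [0.5724, 0.1423, 0.2116]
ee_rot: [3.141, 0.002, 0.131]
force: [-0.4, -0.7, -2.1]
width: 0.0498
```

{"name": "send_rows", "arguments": {
  "motion": [
    {"offset": [0, 0, -3], "turn": 0},
    {"offset": [0, 0, -7], "turn": 0},
    {"offset": [0, 0, -11], "turn": 0},
    {"offset": [-1, 0, -15], "turn": 0},
    {"offset": [-2, 2, -19], "turn": 3},
    {"offset": [-3, 5, -21], "turn": 8},
    {"offset": [-4, 8, -21], "turn": 13},
    {"offset": [-5, 11, -21], "turn": 18}
  ]
}}

```text
t: 18.85
eef_pos: [0.5369, 0.0259, 0.4239]
ee_rot: [-3.14, -0.002, -0.186]
force: [0.3, 0.3, -2.7]
width: 0.0494
```

Run:
```python
from h import *
s=get_state();print(s["t"],s["eef_pos"],s["ee_rot"],s["width"],s["force"])
go([.4243,-.1317,.418],-.444)
```

```text
18.85 [0.53692466 0.0258756  0.42385348] [-3.14010585e+00 -1.89414459e-03 -1.86269542e-01] 0.04935828506215056 [ 0.31532158  0.28886486 -2.69158404]
offset [-8.15, 17.57, 0.54] turn 14.8
```

{"name": "send_rows", "arguments": {
  "motion": [
    {"offset": [-2, 4.2, 0], "turn": 4},
    {"offset": [-4, 8.6, 0], "turn": 8},
    {"offset": [-6, 13, 0], "turn": 12},
    {"offset": [-7.5, 16, 0.3], "turn": 14.8},
    {"offset": [-8.1, 17.6, 0.5], "turn": 14.8},
    {"offset": [-8.1, 17.6, 0.5], "turn": 14.8}
  ]
}}

```text
t: 19.45
eef_pos: [0.4241, -0.1329, 0.4177]
ee_rot: [-3.141, -0.0, -0.444]
force: [-0.2, -0.1, -1.9]
width: 0.0492
```

Run:
```python
from h import *
p,R,s=pose();print(s["t"],p,s["ee_rot"],s["width"],s["force"])
g=grab_frame("wrist");W=pts(g);T=R.inv().apply((W-p).reshape(-1,3)).reshape(W.shape)
m=np.zeros(W.shape[:2],bool);m[190:300,205:315]=1
Q=T[m&(T[...,2]>.12)&(T[...,2]<.21)&(abs(T[...,1])<.036)&(T[...,0]<.05)]
h,e=np.histogram(Q[:,2],np.arange(.13,.21,.002));print({round(1000*x):int(n) for x,n in zip(e,h) if n>20})
zt=np.percentile(Q[:,2],3)
q=Q[(Q[:,2]<zt+.018)&(Q[:,2]>zt+.005)&(Q[:,0]>.01)];f=least_squares(lambda c:np.hypot(q[:,0]-c[0],q[:,1]-c[1])-.025,[0,0],loss="soft_l1",f_scale=.002).x;print("top z",zt,"centre",f,len(q))
P=W[(W[...,2]>.125)&(W[...,2]<.158)&(W[...,0]>.42)&(W[...,0]<.58)&(W[...,1]>-.24)&(W[...,1]<-.1)];print(len(P),fit_axle(P))
hist(W,.018,.0285);hist(W,0,.009,.06,.09)
go([.4811,-.1522,.4],None)
cv2.imwrite("pics/w5.png",cv2.resize(g["frame"],(768,576)))
```

```text
19.45 [ 0.42414241 -0.13285064  0.41769341] [-3.14118895e+00 -2.65778728e-04 -4.43851029e-01] 0.04923599994858358 [-0.23646673 -0.09890442 -1.90003231]
{130: 101, 132: 40, 134: 31, 136: 30, 138: 23, 140: 24, 144: 23, 146: 30, 148: 28, 150: 32, 152: 25, 154: 66, 156: 1747, 158: 490, 160: 181, 162: 162, 164: 135, 166: 114, 168: 109, 170: 117, 172: 110, 174: 84, 176: 91, 178: 86, 180: 90, 182: 1071, 184: 170, 186: 33, 188: 31, 190: 22}
top z 0.13504896815266795 centre [ 0.0105808  -0.00053206] 33
1927 (array([ 0.50675009, -0.1567229 ,  4.06918006]), 977, np.float64(0.002284233578769067))
{-10: 34, -8: 30, -6: 29, -4: 46, -2: 64, 0: 19, 2: 42, 4: 33, 6: 39, 8: 33, 10: 48, 12: 36, 14: 41, 16: 41, 18: 41, 20: 42, 22: 46, 24: 61, 26: 55, 28: 56, 30: 70, 32: 55, 34: 72, 36: 71, 38: 63, 40: 81, 42: 148, 44: 1036, 46: 81}
{}
offset [5.92, -0.58, 1.78] turn None
```

View pics/w5.png

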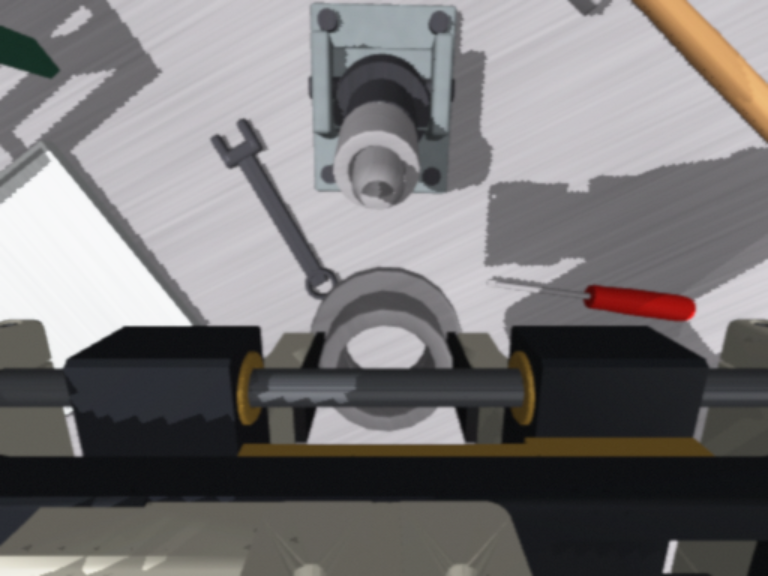

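The sleeve sits on the axle with the post tip showing through at (380,190). The collar is held flange down at (385,350).

Run:
```python
from h import *
p,R,s=pose()
g=grab_frame("wrist");W=pts(g);T=R.inv().apply((W-p).reshape(-1,3)).reshape(W.shape)
m=np.zeros(W.shape[:2],bool);m[170:300,200:315]=1
for lo,hi,r in((.160,.180,.025),(.1845,.191,.033)):
    q=T[m&(T[...,2]>lo)&(T[...,2]<hi)&(T[...,0]>.012)&(T[...,0]<.05)&(abs(T[...,1])<.036)]
    f=least_squares(lambda c:np.hypot(q[:,0]-c[0],q[:,1]-c[1])-r,[0,0],loss="soft_l1",f_scale=.001);print(len(q),f.x,abs(f.fun).mean())
```

```text
672 [ 0.00131166 -0.00176364] 0.00017883238410002828
209 [ 0.00114889 -0.00183878] 0.00035144631125350804
```

{"name": "send_rows", "arguments": {
  "motion": [
    {"offset": [2.5, -0.3, 0], "turn": 0},
    {"offset": [5, -0.6, 1], "turn": 0},
    {"offset": [6.4, -0.6, 3], "turn": 0},
    {"offset": [6.4, -0.6, 5], "turn": 0},
    {"offset": [6.4, -0.6, 6], "turn": 0},
    {"offset": [6.4, -0.6, 6], "turn": 0}
  ]
}}

```text
t: 20.15
eef_pos: [0.4864, -0.1526, 0.3557]
ee_rot: [3.14, 0.003, -0.441]
force: [-1.3, 0.2, -2.6]
width: 0.0491
```

{"name": "send_rows", "arguments": {
  "motion": [
    {"offset": [0, 0, 0.5], "turn": 0},
    {"offset": [0, 0, 0.9], "turn": 0},
    {"offset": [0, 0, 1.3], "turn": 0},
    {"offset": [0, 0, 1.6], "turn": 0},
    {"offset": [0, 0, 1.9], "turn": 0},
    {"offset": [0, 0, 1.9], "turn": 0}
  ],
  "squeeze": 8
}}

```text
t: 20.75
eef_pos: [0.4863, -0.1533, 0.3378]
ee_rot: [3.141, 0.0, -0.442]
force: [-0.4, -0.9, -2.0]
width: 0.0498
```

Run:
```python
from h import *
p,R,s=pose();print(s["t"],p,s["force"]);go([.4674,-.147,.3325])
```

```text
20.75 [ 0.48631554 -0.15328587  0.33781106] [-0.44312007 -0.91315233 -1.9765971 ]
offset [-1.98, 0.24, 0.53] turn None
```

{"name": "send_rows", "arguments": {
  "motion": [
    {"offset": [-0.3, 0.1, 0.05], "turn": 0},
    {"offset": [-0.6, 0.2, 0.1], "turn": 0},
    {"offset": [-0.9, 0.2, 0.2], "turn": 0},
    {"offset": [-1.2, 0.2, 0.3], "turn": 0},
    {"offset": [-1.5, 0.2, 0.4], "turn": 0},
    {"offset": [-1.8, 0.2, 0.5], "turn": 0},
    {"offset": [-1.9, 0.2, 0.55], "turn": 0},
    {"offset": [-1.9, 0.2, 0.55], "turn": 0}
  ]
}}

```text
t: 21.55
eef_pos: [0.4683, -0.1469, 0.3327]
ee_rot: [3.141, 0.0, -0.441]
force: [0.8, -1.6, 1.0]
width: 0.0488
```

```bash
python3 -c "from h import *;tilt()"
```

```text
t 21.55 F [ 0.8 -1.6  1. ] tilt deg x 26.7 y 1.7 n 1737 7081 c [ 0.0256 -0.0017  0.1741]
```

{"name": "send_rows", "arguments": {
  "motion": [
    {"offset": [0.2, 0, 0.35], "turn": 0},
    {"offset": [0.4, 0, 0.69], "turn": 0},
    {"offset": [0.6, 0, 1.04], "turn": 0},
    {"offset": [0.75, 0, 1.3], "turn": 0},
    {"offset": [0.85, 0, 1.47], "turn": 0},
    {"offset": [0.9, 0, 1.56], "turn": 0},
    {"offset": [0.9, 0, 1.56], "turn": 0}
  ]
}}

```text
t: 22.3
eef_pos: [0.4767, -0.1509, 0.3169]
ee_rot: [3.141, -0.0, -0.441]
force: [1.7, -4.3, -1.3]
width: 0.0492
```

```bash
python3 -c "
from h import *;tilt();hist(pts(grab_frame('wrist')),.0185,.0245,.03,.12);hist(pts(grab_frame('wrist')),.027,.033,.03,.12)"
```

```text
t 22.3 F [ 1.7 -4.3 -1.3] tilt deg x 26.6 y 2.9 n 1338 7039 c [ 0.0272 -0.006   0.1712]
{56: 25, 58: 245, 60: 210, 62: 233, 64: 267, 66: 229, 68: 207, 70: 215, 72: 217, 74: 207, 76: 235, 78: 231, 80: 250, 82: 382, 84: 517, 96: 7, 98: 12, 100: 9, 102: 10, 104: 10, 106: 7, 108: 6, 110: 5}
{30: 67, 32: 65, 34: 52, 36: 77, 38: 65, 40: 63, 42: 49, 44: 6, 48: 23, 50: 159, 52: 213, 54: 214, 56: 358, 58: 983, 62: 6, 64: 18, 66: 33, 68: 39, 70: 26, 72: 36, 74: 39, 76: 48, 78: 59, 80: 63, 82: 29, 84: 28, 86: 39, 88: 41, 102: 7, 104: 87, 106: 135, 108: 127, 110: 96, 112: 40, 114: 16}
```

{"name": "send_rows", "arguments": {
  "motion": [
    {"offset": [0, 0.1, 0], "turn": 0},
    {"offset": [0.1, 0.1, 0.17], "turn": 0},
    {"offset": [0.2, 0.1, 0.35], "turn": 0},
    {"offset": [0.25, 0.1, 0.43], "turn": 0},
    {"offset": [0.3, 0.1, 0.52], "turn": 0},
    {"offset": [0.3, 0.1, 0.52], "turn": 0}
  ]
}}

```text
t: 23.05
eef_pos: [0.479, -0.1527, 0.3127]
ee_rot: [-3.141, -0.001, -0.441]
force: [-3.0, 2.5, 10.1]
width: 0.0485
```

```bash
python3 -c "
from h import *;tilt();W=pts(grab_frame('wrist'));hist(W,.0185,.0245,.03,.1);hist(W,.027,.033,.03,.1)"
```

```text
t 23.05 F [-3.   2.5 10.1] tilt deg x 28.9 y 0.2 n 1769 7204 c [ 0.0264 -0.001   0.1699]
{54: 257, 56: 187, 58: 245, 60: 234, 62: 210, 64: 196, 66: 201, 68: 203, 70: 211, 72: 206, 74: 213, 76: 227, 78: 291, 80: 864, 82: 7, 92: 8, 94: 8, 96: 9}
{30: 63, 32: 66, 34: 63, 36: 60, 38: 42, 40: 9, 44: 25, 46: 161, 48: 218, 50: 222, 52: 300, 54: 1074, 56: 24, 60: 32, 62: 36, 64: 33, 66: 36, 68: 37, 70: 36, 72: 58, 74: 69, 76: 46, 78: 31, 80: 35, 82: 31, 84: 20}
```

{"name": "send_rows", "arguments": {
  "motion": [
    {"offset": [0.1, 0, 0.17], "turn": 0},
    {"offset": [0.1, 0, 0.17], "turn": 0}
  ]
}}

```text
t: 23.35
eef_pos: [0.4798, -0.1531, 0.3111]
ee_rot: [-3.141, -0.0, -0.441]
force: [-3.1, 2.1, 11.0]
width: 0.0488
```

{"name": "send_rows", "arguments": {
  "motion": [
    {"offset": [0, 0, 0], "turn": 0},
    {"offset": [0, 0, 0], "turn": 0},
    {"offset": [0, 0, 0], "turn": 0},
    {"offset": [0, 0, 0], "turn": 0},
    {"offset": [0, 0, -2], "turn": 0},
    {"offset": [0, 0, -5], "turn": 0},
    {"offset": [-3, 0, -8], "turn": 0},
    {"offset": [-6, 0, -10], "turn": 0}
  ],
  "hand": 1
}}

```text
t: 24.15
eef_pos: [0.4253, -0.1277, 0.4112]
ee_rot: [3.141, -0.0, -0.442]
force: [-0.3, 0.9, 0.9]
width: 0.0877
```

Run:
```python
from h import *
s=get_state();print(s["t"],s["eef_pos"],s["force"],s["width"])
g=grab_frame("wrist");W=pts(g);hist(W,.0185,.0245,.03,.1);hist(W,.027,.033,.03,.1)
P=W[(axial(W)[1]<.024)&(axial(W)[1]>.0185)&(axial(W)[0]>.079)&(axial(W)[0]<.085)];n=np.linalg.svd(P-P.mean(0))[2][2];print("top-face tilt vs axle deg",np.degrees(np.arccos(abs(n@AX))).round(1))
t=grab_frame("top")["frame"]
cv2.imwrite("pics/end.png",np.hstack([cv2.resize(g["frame"][0:210,160:350],(400,442)),cv2.resize(t[85:240,125:355],(400,270))[:,:] if 0 else cv2.copyMakeBorder(cv2.resize(t[85:240,125:355],(400,270)),0,172,0,0,cv2.BORDER_CONSTANT)]))
```

```text
24.15 [ 0.4253389  -0.12767461  0.41117496] [-0.28398419  0.88564228  0.86169174] 0.08769065068836318
{30: 15, 32: 12, 34: 18, 36: 16, 38: 19, 40: 16, 42: 25, 44: 28, 46: 24, 48: 21, 50: 28, 52: 43, 54: 128, 56: 76, 58: 92, 60: 94, 62: 107, 64: 108, 66: 97, 68: 104, 70: 108, 72: 107, 74: 110, 76: 112, 78: 180, 80: 826, 82: 58}
{30: 14, 32: 7, 34: 10, 46: 29, 48: 61, 50: 68, 52: 134, 54: 619, 56: 46}
top-face tilt vs axle deg 0.2
```

View pics/end.png

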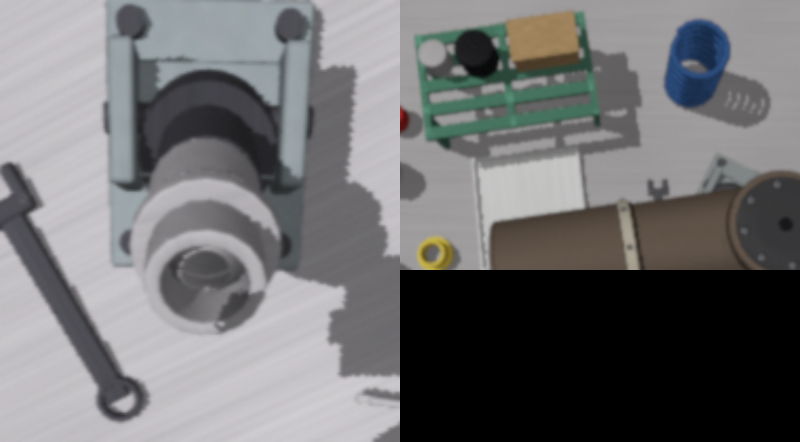

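The final picture shows the sleeve against the hub and the collar against the sleeve, coaxial, with the post tip inside the bore at (205,265). The tray lies flat and the bystanders are in place. Handing in.

```bash
python3 -c "
from station import *
print(job_done())"
```

```text
the job is handed in; nothing more can be done
None
```

The job is handed in at about 24 s of the 72 s allowed, with both rings home on the axle. I hooked the tray's near rim and drew it about 15 cm out, so both rings stood well clear of the shelf. I then slid the sleeve down against the shoulder and the flanged collar, flange first, down against the sleeve. Each was pressed home at about 10 N, released, and the arm lifted away.

**Last checks (wrist depth, against an axle position I estimated from the images):**

| Check | Measured | Nominal |
|---|---|---|
| Sleeve top from the shoulder (measured before the collar went on) | about 45–46 mm | 46 mm |
| Collar flange top | about 55–56 mm | 56 mm |
| Collar top | about 81–82 mm | 82 mm |
| Collar top face tilt to the axle | 0.2° | 0° |

- **Clear of the robot:** the gripper was open and touching nothing.
- **Surroundings:** the tray looked flat where I drew it. The shelf and its load, the spring and the wrench looked undisturbed in the last pictures. The arm hid the near part of the tray in that view, and I did not check the screwdriver, hammer, cans, jar or filter again at the end.

**Disagreements:**
- The top and wrist cameras differed by up to about 1 cm on the ring positions. I used the wrist readings, and the grasps confirmed them.
- One ring-tilt reading on the sleeve, just before it seated, gave an obviously wrong value because it fitted the wrong surface. I ignored it.

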